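Lay out the slide reading station

TASK

Swing up the press's red-knobbed hold-down bar, slide the slide carrier out from under it and set the carrier on the middle of the light pad, lying lengthwise along the pad. Then stand the brown oil bottle straight out to the left of the pad's middle with about 8 cm clear between bottle and pad, the objective lens halfway in that gap between them, and lay the blue filter straight behind the pad with about 3 cm clear, glass up; left (as seen from the robot) and behind (away from the robot) are meant square to the pad's edges. Do not disturb the green-capped jar or the white-capped bottle.

Things in the scene. Friction and masses are not known exactly. Their poses are not given: they have to be found in the camera images.
- light_pad: Fixed slide-viewing light pad, black frame, bright white face, 140 (its x) x 90 (its y) x 14 mm high. Origin: centre of its underside, on the table. x points to its rear (away from the robot, turned by at most 0.15 rad), y to its left. It stands on the left or right half of the bench, the press on the other.
- press: Fixed blue press base, 140 (x) x 84 (y) mm, yaw within 0.15 rad. Origin: centre of underside; x to the rear, y left. Floor 14 mm high, 10 mm wide side rails up to 22 mm, rear stop, open front. A fixed aluminium cover (23.5 to 29.5 mm above the table) spans x = +30 to +70 mm over the carrier's rear end: the carrier cannot be lifted before it is drawn 30 mm forward (-x); 40 to 55 is safe.
- hold_bar (a joint): Hinge of the steel hold-down bar, rad: 0 = down across the carrier, just in front of its yellow grip; 2.0 = fully open, leaning back past upright. Hinge line along the press's x at press y = +54 mm, height 28 mm (left side); the free end, on the right, swings up and over to the left. Let go below 1.5 it falls shut; beyond 1.7 it falls open against its stop. Open it fully, out of the way.
- bar_knob (a point): Centre of the red ball knob, 24 mm in diameter, at the bar's free end. Bar down: at press (-29, -72) mm, 32 mm above the table, beside the base over free table. It moves on an arc of radius 126 mm about the hinge, across the press; 154 mm high when upright. The bar is 18 mm wide (press x), 8 mm thick, and ends 22 mm short of the knob's centre; a 10 mm round neck joins them.
- carrier: Loose grey slide carrier, a plate 110 (x) x 56 (y) x 6 mm bearing two glass slides, 120 g. Origin: centre of its underside. Its yellow upright grip, 24 mm long (x) x 12 mm thick (y), is centred at x = -2 mm, y = 0 and reaches from 6 to 40 mm above the underside: pinch it across y. It starts in the press, underside 14 mm above the table, axes along the press's, at press x 0 to +2 mm.
- oil_bottle: Loose small brown (amber) bottle with black cap, standing, 30 mm in diameter, 62 mm high, straight-sided up to 40 mm, cap 23 mm in diameter, 50 g. Origin: centre of its underside.
- objective: Loose chrome microscope objective with a yellow ring, standing, 28 mm in diameter up to 34 mm, then narrowing to a 16 mm nose; 48 mm high, 110 g. Origin: centre of its underside.
- blue_filter: Loose round filter: black mount 44 mm in diameter, 16 mm high, blue glass on top, 60 g. Origin: centre of its underside.
- stain_jar: Bystander: glass jar with green cap, 38 mm in diameter, 60 mm high, standing among the things. Leave it alone. Origin: centre of its underside.
- clear_bottle: Bystander: clear bottle with white cap and paper label, 32 mm in diameter, 62 mm high, towards the back. Leave it alone. Origin: centre of its underside.
There are look-alikes about, which are no part of the job. What is shaped like the oil_bottle but pink is not meant. What is shaped like the press but black is not meant.

How it is judged:
By the outcome, as a careful person would: the job done as asked, in the order asked, and still so for the second after the job is handed in, with the robot touching nothing.
It also fails if it takes over 122 s, if anything falls off the work surface, if the arm or the gripper's body presses on something with over 40 N, if the wrist force passes 120 N, or if a joint passes its speed limit or range.

ROBOT

A 6-joint arm with a two-finger parallel gripper is mounted at the origin on the work surface. World frame = base frame: x ahead of the robot, y to its left, z up, the work surface at z = 0. Lengths are in m, angles in rad, forces in N, time in s.
With the tool pointing down it reaches from about 0.375 to 0.9 m from the base axis. Payload 3.1 kg.
Tool frame: the origin (TCP) lies at the centre of the arm's flange, where the gripper is bolted on; the fingertips stand 182 mm ahead of it and the grasp point (between the pads) lies 164 mm ahead of it; z points along the fingers, y is the line along which they close (so a half turn about z gives the same grasp; the last joint's range is limited). The gripper opens to 87 mm and grips with 3 to 60 N. Pads are 19 mm wide; open, the fingers measure 117 mm over their backs; the gripper's body (75 mm by 190 mm) begins 51 mm behind the grasp point.
Start: joints at [1.044, 0.527, 1.433, -0, 1.181, -0.178], TCP at [0.214, 0.587, 0.405] pointing down, gripper open.
Joint ranges: [-3.08, 3.08], [-0.75, 2.2], [0.22, 2.44], [-1.43, 4.57], [0, 2.65], [-2.85, 2.85]. Speed limits (rad/s): [2.79, 2.79, 3.14, 3.14, 3.14, 3.14].

INTERFACE

Orientations are given as [roll, pitch, yaw] about the fixed x, y, z axes, in that order (R = Rz(yaw) Ry(pitch) Rx(roll)).
In Python, from plant import ctrl, snapshot gives the robot as it stands.
- The arm moves only by the shell command python3 -m crank 'ROWS' [FORCE]. ROWS is JSON, a list of rows, each a list of 7 numbers: the gripper's target within -1 to 1 (fully open at 1, half-way at 0, shut at -1), then the shift along the tool's x, y, z in m, then the turn, a rotation vector about the tool's x, y, z in degrees. In form: [[hand, tx, ty, tz, wx, wy, wz], ...]. A call has 1 to 20 rows; each row shifts and turns the commanded pose from where the row before left it, along the tool's axes as they then stand; what a row does not reach is not made up. A row lasts 1/10 s, in which the tool goes at most 50 mm and 8.59 degrees, less where a joint would pass 70% of its speed; a pose out of reach is approached as far as the arm can. A call is refused whole if a number of a shift passes 0.05 or a number of a turn 8.59, either way. A call with a gripper value outside its range is refused whole. The fingers move at their own pace and stop on an object; FORCE is the grip in N (left out, the last holds). Time passes only in rows, so rows that do not move let the fingers close. It gives the time, the measured TCP pose, the force, the opening and the grip force at its end, in the units of the state.
- ctrl.sense(): the state, without advancing time (a new reading comes with each control period).
- snapshot(name): name is "scene" or "top" or "wrist"; returns a dict with "frame" (480x640x3 uint8, blue, green, red), "depth" (480x640 float32, m along the optical axis (not along the pixel's ray), 0 where there is no reading), "camera_matrix" (3x3 intrinsics, pixels), "R" (3x3) and "t" (3): a world point X has camera coordinates R X + t. Camera axes: x right, y down, z forward; pixel columns grow to the right and rows downward; lengths in m; the calibration is good to about 2 mm. A picture is of the moment at which its call begins.
- ctrl.close_job(): hands the job in; it is judged then, once.
The state is a dict: "time_s": time; "joint_positions": joint angles; "qvel": joint speeds; "tau": joint torques, N m; "tcp_pos": TCP position; "tcp_rot": TCP orientation; "force": force on the tool from outside, world axes, zero at the start; "ft_torque": the same for the moment, N m; "gripper_width": finger opening in m; "finger_force": force on a finger pad.
Only numpy, scipy, OpenCV 4.12 (cv2) and the standard library are available. Lean on these libraries where they do the work, as an engineer would, in place of code of your own. Each camera call takes 0.05 s, during which the arm holds its last target. There are 200 camera calls.

## Working session

There is one attempt and no reset: what is moved stays moved. The work goes in short steps, Python scripts to look and compute and a shell command to move; the robot and the scene stay as the last step left them, time stands still between calls to the robot, and variables do not carry over. Pictures are saved under pics/ and viewed, at most 14 in all, crops included, and the job is handed in when it is done.

```bash
ls; mkdir -p pics; python3 - <<'E'
from plant import ctrl,snapshot
import cv2,numpy as np
s=ctrl.sense();print(s)
for n in("scene","top"):
    d=snapshot(n);cv2.imwrite(f"pics/{n}0.png",d["frame"]);np.savez(f"{n}0.npz",**d);print(n,d["camera_matrix"],d["R"],d["t"])
E
```

```text
pics
{'time_s': 0.0, 'joint_positions': array([ 1.04350939e+00,  5.28476451e-01,  1.43388889e+00,  2.68206629e-05,
        1.18142110e+00, -1.78515002e-01]), 'qvel': array([-8.18919713e-05, -1.56850237e-04,  1.07510614e-03,  3.54831909e-04,
       -1.85326426e-03,  2.12873708e-04]), 'tau': array([-3.79056155e-04, -4.40035307e+01, -1.76590830e+01,  6.31433772e-02,
        5.81625151e-02, -1.66423329e-04]), 'tcp_pos': array([0.21339405, 0.5870796 , 0.40376916]), 'tcp_rot': array([-3.13943814e+00, -4.13942840e-04,  2.79281006e+00]), 'force': array([ 0.0708984 ,  0.35635803, -0.59445093]), 'ft_torque': array([-0.05072465, -0.01971145,  0.03943207]), 'finger_force': 0.0, 'gripper_width': 0.08712405480845534}
scene [[442.09267871   0.         323.13743535]
 [  0.         442.09267871 242.81233248]
 [  0.           0.           1.        ]] [[-0.84543566  0.53394801  0.01174988]
 [ 0.32059078  0.52496298 -0.7884386 ]
 [-0.42715348 -0.6628072  -0.61500123]] [ 0.45311103 -0.12324045  1.0600007 ]
top [[574.89311802   0.         313.06504072]
 [  0.         574.89311802 247.4797978 ]
 [  0.           0.           1.        ]] [[ 0.12229979 -0.99248853  0.00304613]
 [-0.96893913 -0.12006147 -0.21619946]
 [ 0.21494121  0.02348963 -0.97634446]] [-0.05468129  0.55488257  1.06980317]
```

View pics/top0.png

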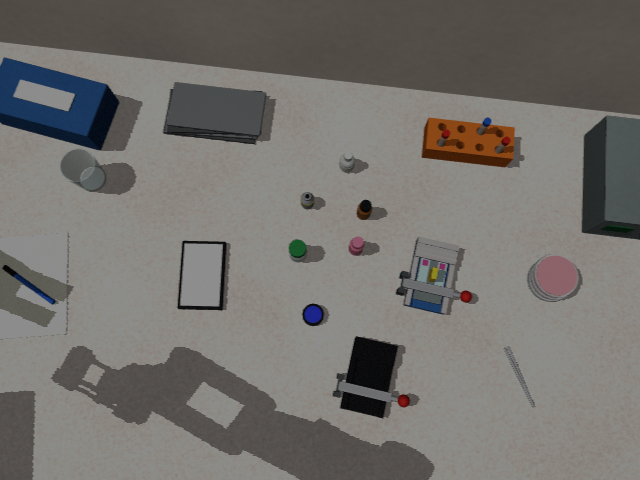

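View pics/scene0.png

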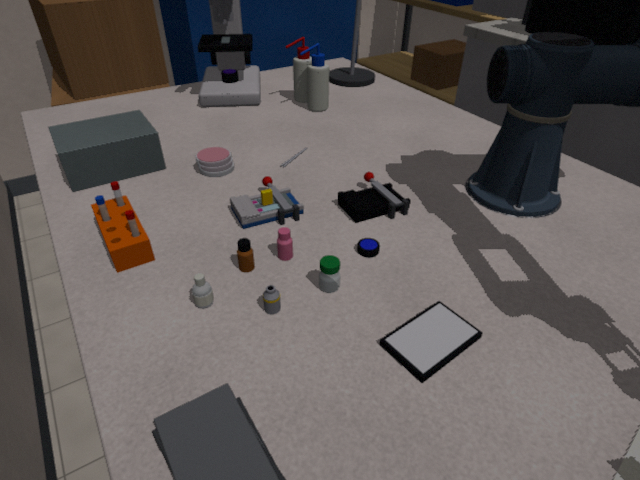

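The top view shows the pad at (203,275), objective (307,200), oil bottle (365,209), filter (313,315), blue press (433,275) with knob (466,297), jar (298,249), clear bottle (347,162). The pink bottle and the black press are the look-alikes. Now I'll measure with depth.

```bash
cat > h.py <<'E'
import numpy as np,cv2
def cloud(d):
    D=d["depth"];K=d["camera_matrix"];v,u=np.indices(D.shape)
    P=np.stack([(u-K[0,2])*D/K[0,0],(v-K[1,2])*D/K[1,1],D],-1)
    W=(P-d["t"])@d["R"];W[D<=0]=np.nan
    return W
def ray(d,u,v,z):
    K=d["camera_matrix"];r=np.array([(u-K[0,2])/K[0,0],(v-K[1,2])/K[1,1],1])@d["R"];c=-d["t"]@d["R"]
    return c+r*(z-c[2])/r[2]
def box(P):
    (c,s,a)=cv2.minAreaRect((P[:,:2]*1000).astype(np.float32));return c,s,a
E
python3 - <<'E'
from h import *
np.set_printoptions(precision=4,suppress=True)
d=dict(np.load("top0.npz"));W=cloud(d)
T=W[320:330,240:290].reshape(-1,3);print("table z",np.nanmedian(T[:,2]))
def roi(u0,u1,v0,v1,z0,z1):
    P=W[v0:v1,u0:u1].reshape(-1,3);return P[(P[:,2]>z0)&(P[:,2]<z1)]
for n,a in dict(obj=(297,318,188,212),oil=(354,376,196,222),pink=(346,368,234,258),filt=(300,328,302,330),jar=(286,310,236,264),clear=(336,358,148,176),knob=(458,476,288,305)).items():
    P=roi(*a,0.006,.2);zt=np.percentile(P[:,2],97);Q=P[P[:,2]>zt-.006]
    print(n,len(P),zt,(Q.min(0)+Q.max(0))/2,np.median(Q,0),Q.max(0)-Q.min(0))
P=roi(170,236,232,318,.008,.02);print("pad",box(P),np.median(P[:,2]))
# white face
f=cv2.cvtColor(d["frame"],cv2.COLOR_BGR2GRAY)
m=np.zeros_like(f);m[232:318,172:236]=1
dark=(f<60)&(m>0);uv=np.argwhere(dark)
c,s,a=cv2.minAreaRect(uv[:,::-1].astype(np.float32));B=cv2.boxPoints((c,s,a));print(B)
X=np.array([ray(d,u,v,.014) for u,v in B]);print(X,X.mean(0),np.linalg.norm(np.diff(X,axis=0),axis=1))
e=np.diff(np.vstack([X,X[:1]]),axis=0);print("ang",np.arctan2(e[:,1],e[:,0]))
P=roi(395,470,232,322,.02,.035);print("press hi",box(P))
P=roi(395,470,232,322,.008,.06);print("press",box(P))
g=cv2.resize(d["frame"][225:325,390:480],None,fx=6,fy=6,interpolation=2);cv2.imwrite("pics/press.png",g)
s=dict(np.load("scene0.npz"));g=cv2.resize(s["frame"][165:235,215:320],None,fx=7,fy=7,interpolation=2);cv2.imwrite("pics/press_s.png",g)
E
```

```text
table z -9.337748375868094e-06
obj 189 0.05092160803396865 [0.6644 0.0383 0.0489] [0.6638 0.0385 0.0485] [0.0152 0.0146 0.0076]
oil 242 0.06524463525523222 [ 0.6558 -0.0806  0.0641] [ 0.6559 -0.0804  0.0622] [0.0232 0.0201 0.0096]
pink 223 0.06531488235045595 [ 0.5791 -0.0718  0.0634] [ 0.5783 -0.0718  0.0623] [0.0211 0.0216 0.0079]
filt 379 0.020100051263353645 [ 0.4316 -0.0016  0.0181] [ 0.4322 -0.0024  0.0167] [0.0424 0.0411 0.0079]
jar 349 0.06384437684913259 [0.5525 0.044  0.062 ] [0.5526 0.0444 0.0603] [0.0333 0.034  0.0083]
clear 253 0.06434395231575582 [ 0.7568 -0.0343  0.0626] [ 0.7559 -0.034   0.0618] [0.0165 0.0146 0.008 ]
knob 130 0.04554459711170514 [ 0.5029 -0.2982  0.0431] [ 0.5026 -0.2974  0.0422] [0.0169 0.019  0.0068]
pad ((485.1241455078125, 232.46832275390625), (140.59007263183594, 91.12983703613281), 5.615809440612793) 0.013821676665095138
[[177.3552 307.9621]
 [181.3862 239.4345]
 [226.5242 242.0897]
 [222.4931 310.6172]]
[[0.4112 0.2693 0.014 ]
 [0.5512 0.2855 0.014 ]
 [0.5571 0.1926 0.014 ]
 [0.417  0.1789 0.014 ]] [0.4841 0.2316 0.014 ] [0.1409 0.0931 0.1407]
ang [ 0.1149 -1.5077 -3.0437  1.6351]
press hi ((539.2520751953125, -237.15452575683594), (137.81028747558594, 140.43714904785156), 84.03751373291016)
press ((538.544921875, -238.2157745361328), (139.95901489257812, 141.54336547851562), 83.97480773925781)
```

View pics/press.png

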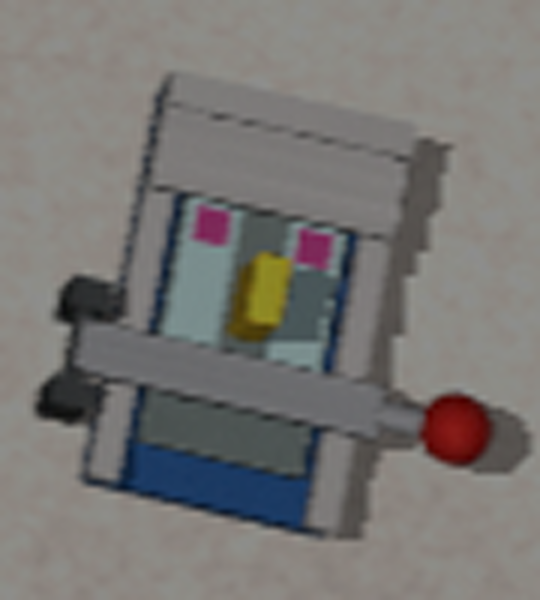

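The crop shows the blue press with its bar across, in front of the yellow grip, and the knob at lower right. The left rail edge gives the press yaw. Next I'll fit the press and write a move helper.

```bash
cat >> h.py <<'E'
from scipy.spatial.transform import Rotation as Ro
def plan(pos,yaw=None,rpy=None):
    """grasp-point target (164 mm ahead of TCP), tool down. Prints turn then shift in the turned tool axes (mm)"""
    from plant import ctrl
    s=ctrl.sense();R0=Ro.from_euler('xyz',s["tcp_rot"]);g=s["tcp_pos"]+R0.apply([0,0,.164])
    R1=Ro.from_euler('xyz',[np.pi,0,yaw])
    w=(R0.inv()*R1).as_rotvec(degrees=True)
    # turning happens about TCP; then shift TCP
    tcp1=np.array(pos)-R1.apply([0,0,.164])
    sh=R1.inv().apply(tcp1-s["tcp_pos"])*1000
    print("now g",g.round(4),"rpy",s["tcp_rot"].round(4),"turn",w.round(2),"shift mm",sh.round(1),"t",round(s["time_s"],1),"w",round(s["gripper_width"],4),"F",s["force"].round(1),"ff",round(s["finger_force"],1))
def loc(o,psi,x,y):
    c,s=np.cos(psi),np.sin(psi);return np.array([o[0]+c*x-s*y,o[1]+s*x+c*y])
E
python3 - <<'E'
from h import *
d=dict(np.load("top0.npz"))
L=lambda u,v,z:ray(d,390+u/6-.4,225+v/6-.4,z)
a,b=L(85,480,.022),L(325,533,.022);print(a,b,np.hypot(*(b-a)[:2]))
p,q=L(155,185,.0295),L(405,238,.0295);print(p,q,np.hypot(*(q-p)[:2]),"yaws",np.arctan2(*(q-p)[:2][::1]*[1,-1]),np.arctan2(*(b-a)[:2]*[1,-1]))
k=L(455,430,.032);print("knob",k)
e=p-a;print("left yaw",np.arctan2(e[1],e[0]))
for psi in(-.08,-.1,-.12,-.15):
    # press center from front corners (x=-70,y=+-42) 
    m=(a+b)/2;c1=loc(m,psi,.07,0);m=(p+q)/2;c2=loc(m,psi,-.03,0);c3=loc(k,psi,.029,.072);print(psi,c1,c2,c3)
plan([.535,-.235,.25],np.pi/2-.1)
E
```

```text
[ 0.47245229 -0.17893132  0.022     ] [ 0.46467598 -0.25939065  0.022     ] 0.08083424042037327
[ 0.57337173 -0.19241939  0.0295    ] [ 0.56558971 -0.27714332  0.0295    ] 0.08508057289098989 yaws -0.09159449576231346 -0.09634980548971171
knob [ 0.50257039 -0.29738962  0.032     ]
left yaw -0.1328644836449676
-0.08 [ 0.53834025 -0.22475502] [ 0.53957667 -0.23238392] [ 0.53723149 -0.22793742]
-0.1 [ 0.53821443 -0.22614933] [ 0.5396306  -0.23178636] [ 0.53861351 -0.22864449]
-0.12 [ 0.53806074 -0.22754084] [ 0.53969646 -0.23118999] [ 0.53998112 -0.22937905]
-0.15 [ 0.53777811 -0.22962166] [ 0.53981759 -0.23029821] [ 0.54200429 -0.23053181]
now g [0.2133 0.5868 0.2399] rpy [-3.1397e+00 -4.0000e-04  2.7928e+00] turn [-1.100e-01  6.000e-02  7.574e+01] shift mm [-785.9  402.   -10.1] t 0.1 w 0.0869 F [ 0.  -0.3  0.1] ff 0.0
```

```bash
python3 -m crank '[[1,0,0,0,0,0,8.41],[1,0,0,0,0,0,8.41],[1,0,0,0,0,0,8.41],[1,0,0,0,0,0,8.41],[1,0,0,0,0,0,8.42],[1,0,0,0,0,0,8.42],[1,0,0,0,0,0,8.42],[1,0,0,0,0,0,8.42],[1,0,0,0,0,0,8.42],[1,-0.0364,0.0323,0,0,0,0],[1,-0.0364,0.0323,0,0,0,0],[1,-0.0364,0.0323,0,0,0,0],[1,-0.0364,0.0323,0,0,0,0],[1,-0.0364,0.0323,0,0,0,0],[1,-0.0364,0.0323,0,0,0,0],[1,-0.0364,0.0323,0,0,0,0],[1,-0.0364,0.0323,0,0,0,0],[1,-0.0364,0.0323,0,0,0,0],[1,0,0,0,0,0,0]]' 30
cat > shot.py <<'E'
import sys
from h import *
from plant import snapshot
n,f=sys.argv[1:3];d=snapshot(n);np.savez(f+".npz",**d);cv2.imwrite(f"pics/{f}.png",d["frame"])
E
python3 shot.py wrist w1; python3 - <<'E'
from h import *
plan([.535,-.235,.24],np.pi/2-.1)
d=np.load("w1.npz");print("cam at",(-d["t"]@d["R"]).round(3),d["R"][2].round(3))
E
```

```text
time_s: 2.0
tcp_pos: [0.4738, 0.2282, 0.4047]
tcp_rot: [3.139, 0.001, 1.464]
force: [0.9, 0.9, 0.7]
gripper_width: 0.0873
finger_force: 0.0
now g [0.4719 0.23   0.2405] rpy [3.1416e+00 1.0000e-04 1.4652e+00] turn [ 0.    0.   -0.32] shift mm [-456.4  109.2    0.5] t 2.0 w 0.0871 F [-0.4  0.4 -0.2] ff 0.0
cam at [0.484 0.306 0.385] [-0.029 -0.287 -0.957]
```

View pics/w1.png

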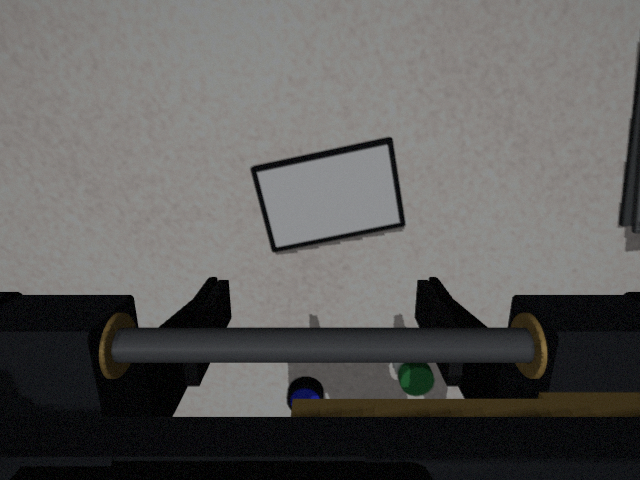

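The wrist view shows the pad at (325,195), and the gripper's long axis runs along the closing line. I'll pinch the grip lengthwise (across x) so the gripper body clears the opened bar.

```bash
python3 - <<'E'
from h import *
d=dict(np.load("w1.npz"));f=cv2.cvtColor(d["frame"],cv2.COLOR_BGR2GRAY)
def bx(m):
    n,l,s,_=cv2.connectedComponentsWithStats(m.astype(np.uint8));
    i=1+np.argmax(s[1:,4]);uv=np.argwhere(l==i)[:,::-1]
    return uv
m=np.zeros(f.shape,bool);m[120:270,230:425]=1
for nm,mm in(("dark",m&(f<60)),):
    uv=bx(mm);h=cv2.convexHull(uv.astype(np.int32));h=cv2.approxPolyN(h,4)[0] if hasattr(cv2,'approxPolyN') else h
    X=np.array([ray(d,u,v,.014)[:2] for u,v in h.reshape(-1,2)]);c,s,a=cv2.minAreaRect((X*1000).astype(np.float32))
    print(h.reshape(-1,2).tolist(),X.round(4).tolist(),X.mean(0),c,s,a)
    e=np.roll(X,-1,0)-X;print(np.arctan2(e[:,1],e[:,0]),np.hypot(*e.T))
W=cloud(d);P=W[m&(W[...,2]>.009)];print(box(P),len(P))
P=W[m&(W[...,2]>.005)];print(box(P),len(P))
E
python3 -m crank '[[1,-0.0456,0.0109,0,0,0,0],[1,-0.0456,0.0109,0,0,0,0],[1,-0.0456,0.0109,0,0,0,0],[1,-0.0456,0.0109,0,0,0,0],[1,-0.0456,0.0109,0,0,0,0],[1,-0.0456,0.0109,0,0,0,0],[1,-0.0456,0.0109,0,0,0,0],[1,-0.0456,0.0109,0,0,0,0],[1,-0.0456,0.0109,0,0,0,0],[1,-0.0456,0.0109,0,0,0,0],[1,0,0,0,0,0,0],[1,0,0,0,0,0,0]]'; python3 shot.py wrist w2
```

```text
[[272, 253], [250, 167], [391, 136], [405, 226]] [[0.4187, 0.1828], [0.4102, 0.2719], [0.5469, 0.2865], [0.5562, 0.1972]] [0.48300527 0.23460018] (482.7974548339844, 234.65000915527344) (138.2816162109375, 89.82453155517578) 5.96484899520874
[ 1.6658981   0.10630862 -1.46669012 -3.03761817] [0.08950717 0.13747603 0.08982453 0.13828165]
((483.7426452636719, 233.41598510742188), (140.3421630859375, 90.138916015625), 5.763030529022217) 12549
((483.7418212890625, 233.42727661132812), (140.3441162109375, 90.16094207763672), 5.787807464599609) 12597
time_s: 3.25
tcp_pos: [0.5331, -0.2318, 0.4041]
tcp_rot: [-3.14, -0.002, 1.47]
force: [-0.0, 1.1, 0.5]
gripper_width: 0.0875
finger_force: 0.0
```

View pics/w2.png

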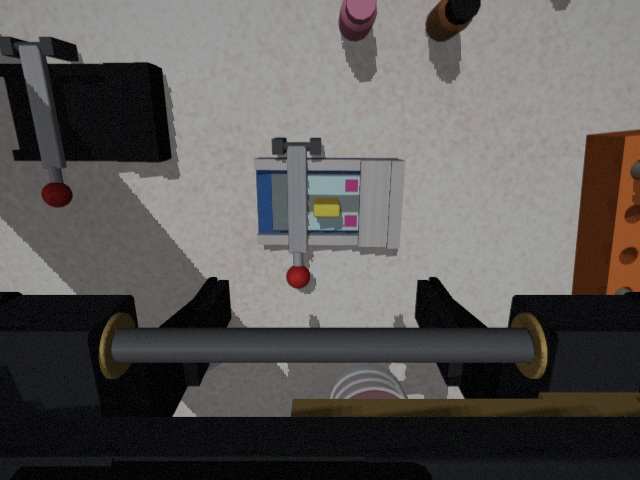

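The wrist view shows the press squarely at u 257–403, v 157–248, with the knob at (298,277) and the grip at (326,207).

```bash
python3 - <<'E'
from h import *
d=dict(np.load("w2.npz"));W=cloud(d);v,u=np.indices(W.shape[:2])
m=(u>245)&(u<415)&(v>145)&(v<262)&(W[...,2]>.016)&(W[...,2]<.027)
P=W[m]
for lo in (.018,.012):
    m=(u>245)&(u<415)&(v>156)&(v<256)&(W[...,2]>lo)&(W[...,2]<.033)&~((u>283)&(u<312))
    print(box(W[m]),m.sum())
h=cv2.cvtColor(d["frame"],cv2.COLOR_BGR2HSV)
def col(mm,n):
    n_,l,s,c=cv2.connectedComponentsWithStats(mm.astype(np.uint8));i=1+np.argmax(s[1:,4]);Q=W[l==i];Q=Q[~np.isnan(Q[:,0])];zt=np.percentile(Q[:,2],95);T=Q[Q[:,2]>zt-.006]
    print(n,c[i],s[i,:4],zt,(T.min(0)+T.max(0)).round(4)/2,T.mean(0).round(4));return c[i]
k=(h[...,0]<8)&(h[...,1]>150)&(u>270)&(u<330)&(v>250)&(v<300)
c=col(k,"knob");print(ray(d,*c,.032))
y=(h[...,0]>20)&(h[...,0]<35)&(h[...,1]>150)&(u>300)&(u<350)&(v>190)&(v<225)
c=col(y,"grip")
# corners
for uv,z in(((256.5,157.5),.022),((257.5,244.5),.022),((404,158.5),.0295),((400,249.5),.0295)):
    print(uv,ray(d,*uv,z).round(4))
plan([.5,-.29,.1],np.pi/2-.1)
E
```

```text
((538.6334838867188, -228.8670654296875), (84.60496520996094, 140.54776000976562), 83.91162872314453) 8234
((538.6336059570312, -228.86688232421875), (84.60540771484375, 140.54751586914062), 83.91128540039062) 9660
knob [297.64227642 276.44715447] [287 266  23  22] 0.04404326268147873 [ 0.50265 -0.2957   0.0415 ] [ 0.5026 -0.2952  0.0416]
[ 0.50203037 -0.29707181  0.032     ]
grip [326.26244344 206.78733032] [314 198  26  19] 0.05489028260966759 [ 0.53745 -0.2275   0.05275] [ 0.5374 -0.2274  0.0537]
(256.5, 157.5) [ 0.4767 -0.1783  0.022 ]
(257.5, 244.5) [ 0.465 -0.263  0.022]
(404, 158.5) [ 0.6124 -0.192   0.0295]
(400, 249.5) [ 0.6051 -0.2796  0.0295]
now g [ 0.5326 -0.2304  0.2401] rpy [-3.1396e+00 -1.9000e-03  1.4716e+00] turn [-0.11 -0.11  0.05] shift mm [-62.3 -26.9 140.1] t 3.3 w 0.087 F [-0.1  0.6 -0.1] ff 0.0
```

```bash
python3 -m crank '[[1,-0.0349,-0.0115,0,0,0,0.4],[1,-0.0349,-0.0115,0,0,0,0],[1,0,0,0.045,0,0,0],[1,0,0,0.045,0,0,0],[1,0,0,0.045,0,0,0],[1,0,0,0.045,0,0,0],[1,0,0,0.014,0,0,0],[1,0,0,0.014,0,0,0],[1,0,0,0,0,0,0],[1,0,0,0,0,0,0]]' 30; python3 - <<'E'
from h import *
plan([.5022,-.2974,.032],1.4648)
E
```

```text
time_s: 4.3
tcp_pos: [0.5038, -0.2993, 0.1983]
tcp_rot: [3.139, 0.002, 1.465]
force: [-1.0, -0.3, -0.4]
gripper_width: 0.0871
finger_force: 0.0
now g [ 0.5042 -0.2996  0.0343] rpy [3.1393e+00 1.6000e-03 1.4646e+00] turn [ 0.13  0.09 -0.01] shift mm [ 1.7 -1.8  2.3] t 4.3 w 0.0871 F [-1.  -0.3 -0.4] ff 0.0
```

```bash
python3 -m crank '[[1,0.0017,-0.0018,0.0023,0,0,0],[-1,0,0,0,0,0,0],[-1,0,0,0,0,0,0],[-1,0,0,0,0,0,0],[-1,0,0,0,0,0,0],[-1,0,0,0,0,0,0],[-1,0,0,0,0,0,0],[-1,0,0,0,0,0,0]]' 25; python3 - <<'E'
from h import *
plan([.5022,-.2974,.032],1.4648)
t=np.linspace(0,1.92,13)+.032
y=54-126*np.cos(t);z=28+126*np.sin(t);print(np.c_[np.diff(y),-np.diff(z)].round(1).tolist())
E
```

```text
time_s: 5.1
tcp_pos: [0.5014, -0.2974, 0.1944]
tcp_rot: [-3.142, -0.0, 1.464]
force: [0.2, -0.6, -0.0]
gripper_width: 0.0386
finger_force: 0.0
now g [ 0.5014 -0.2974  0.0304] rpy [-3.1415 -0.      1.4639] turn [-0.   -0.   -0.05] shift mm [ 0.1  0.8 -1.6] t 5.1 w 0.0386 F [ 0.2 -0.6 -0. ] ff 0.0
[[2.3, -20.0], [5.4, -19.4], [8.4, -18.3], [11.2, -16.7], [13.8, -14.7], [15.9, -12.3], [17.7, -9.6], [19.0, -6.7], [19.8, -3.6], [20.1, -0.4], [19.9, 2.8], [19.2, 6.0]]
```

Still closing; wait for the grip, then drive the arc.

```bash
python3 -m crank '[[-1,0,0,-0.001,0,0,0],[-1,0,0,0,0,0,0],[-1,0,0,0,0,0,0],[-1,0,0,0,0,0,0]]' 25; python3 -m crank '[[-1,0.0023,0,-0.02,0,0,0],[-1,0.0054,0,-0.0194,0,0,0],[-1,0.0084,0,-0.0183,0,0,0]]'
```

```text
time_s: 5.5
tcp_pos: [0.5013, -0.2974, 0.1955]
tcp_rot: [-3.141, 0.0, 1.464]
force: [-1.0, -0.5, 0.6]
gripper_width: 0.0222
finger_force: 25.0
time_s: 5.8
tcp_pos: [0.503, -0.2814, 0.2534]
tcp_rot: [-3.141, -0.0, 1.463]
force: [1.8, 1.5, -2.9]
gripper_width: 0.0224
finger_force: 25.0
```

```bash
python3 -m crank '[[-1,0.0112,0,-0.0167,0,0,0],[-1,0.0138,0,-0.0147,0,0,0],[-1,0.0159,0,-0.0123,0,0,0],[-1,0.0177,0,-0.0096,0,0,0],[-1,0.019,0,-0.0067,0,0,0],[-1,0.0198,0,-0.0036,0,0,0],[-1,0.0201,0,-0.0004,0,0,0],[-1,0.0199,0,0.0028,0,0,0],[-1,0.0192,0,0.006,0,0,0],[-1,0,0,0,0,0,0]]'; python3 shot.py scene s1; python3 - <<'E'
import cv2
f=cv2.imread("pics/s1.png");cv2.imwrite("pics/s1c.png",cv2.resize(f[40:260,180:400],None,fx=2.5,fy=2.5))
E
```

```text
time_s: 6.8
tcp_pos: [0.52, -0.1228, 0.3084]
tcp_rot: [3.141, -0.001, 1.467]
force: [-0.3, 1.2, 3.9]
gripper_width: 0.0225
finger_force: 25.0
```

View pics/s1c.png

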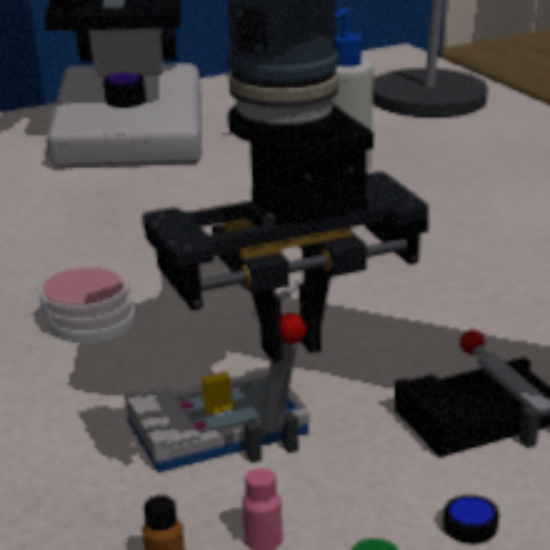

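The bar has swung past upright and leans left. Release, rise, and go over the grip.

```bash
python3 -m crank '[[0.2,0,0,0,0,0,0],[0.2,0,0,0,0,0,0],[0.2,0,0,0,0,0,0],[0.2,0,0,0,0,0,0],[0.2,0,0,-0.03,0,0,0],[0.2,0,0,-0.04,0,0,0],[-0.17,0,0,0,0,0,0]]'; python3 - <<'E'
from h import *
plan([.5375,-.2285,.12],1.4648)
E
```

```text
time_s: 7.55
tcp_pos: [0.5214, -0.1267, 0.3829]
tcp_rot: [3.132, 0.004, 1.463]
force: [-0.0, 0.3, 0.5]
gripper_width: 0.0488
finger_force: 0.0
now g [ 0.523  -0.1275  0.2189] rpy [3.1316 0.0035 1.4634] turn [ 0.58  0.2  -0.08] shift mm [-99.5  26.8  98.9] t 7.5 w 0.0488 F [-0.   0.3  0.5] ff 0.0
```

```bash
python3 -m crank '[[-0.17,-0.033,0.009,0,0,0,0],[-0.17,-0.033,0.009,0,0,0,0],[-0.17,-0.033,0.009,0,0,0,0],[-0.17,0,0,0.04,0,0,0],[-0.17,0,0,0.04,0,0,0],[-0.17,0,0,0.019,0,0,0],[-0.17,0,0,0,0,0,0],[-0.17,0,0,0,0,0,0]]'; python3 shot.py wrist w3;python3 shot.py scene s2; python3 - <<'E'
from h import *
plan([.5375,-.2285,.05],1.4648)
f=cv2.imread("pics/s2.png")[80:280,180:400];g=cv2.imread("pics/w3.png")
cv2.imwrite("pics/c2.png",np.hstack([cv2.resize(g,(400,300)),cv2.resize(f,(330,300))]))
E
```

```text
time_s: 8.35
tcp_pos: [0.5361, -0.2273, 0.2791]
tcp_rot: [-3.141, -0.0, 1.464]
force: [0.1, -0.8, 0.4]
gripper_width: 0.0358
finger_force: 0.0
now g [ 0.537  -0.2276  0.1166] rpy [3.1392e+00 1.3000e-03 1.4639e+00] turn [ 0.14  0.07 -0.05] shift mm [-1.   1.  66.6] t 8.4 w 0.0363 F [-0.7  0.9 -0.2] ff 0.0
```

View pics/c2.png

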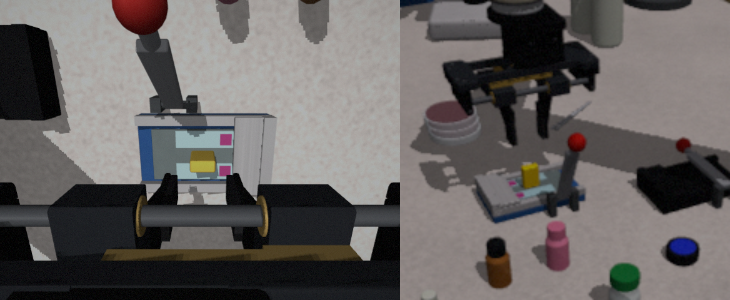

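The bar is fully open, and the grip at (202,160) lies between the fingers. Descend and grip.

```bash
python3 -m crank '[[-0.17,-0.001,0.001,0.035,0,0,0],[-0.17,0,0,0.025,0,0,0],[-0.17,0,0,0.0065,0,0,0],[-0.17,0,0,0,0,0,0],[-1,0,0,0,0,0,0],[-1,0,0,0,0,0,0],[-1,0,0,0,0,0,0],[-1,0,0,0,0,0,0]]' 40; python3 - <<'E'
from h import *
plan([.5375,-.2285,.05],1.4648)
E
```

```text
time_s: 9.25
tcp_pos: [0.5374, -0.2283, 0.2144]
tcp_rot: [3.14, 0.001, 1.464]
force: [-0.2, 0.2, 5.7]
gripper_width: 0.0233
finger_force: 40.0
now g [ 0.5377 -0.2285  0.0504] rpy [3.1397e+00 1.1000e-03 1.4640e+00] turn [ 0.11  0.06 -0.04] shift mm [-0.2  0.2  0.4] t 9.2 w 0.0233 F [-0.2  0.2  5.7] ff 40.0
```

```bash
python3 -m crank '[[-1,0,-0.012,0,0,0,0],[-1,0,-0.012,0,0,0,0],[-1,0,-0.012,0,0,0,0],[-1,0,-0.012,0,0,0,0],[-1,0,0,0,0,0,0],[-1,0,0,0,0,0,0]]'; python3 - <<'E'
from h import *
plan([.49,-.2285,.15],1.4648)
E
```

```text
time_s: 9.85
tcp_pos: [0.4891, -0.2237, 0.2143]
tcp_rot: [3.139, 0.002, 1.464]
force: [-0.2, -1.7, 8.6]
gripper_width: 0.0237
finger_force: 40.0
now g [ 0.4894 -0.2241  0.0503] rpy [3.1391e+00 2.3000e-03 1.4639e+00] turn [ 0.14  0.13 -0.05] shift mm [ -4.7   1.4 -99.7] t 9.8 w 0.0237 F [-0.2 -1.7  8.6] ff 40.0
```

```bash
python3 -m crank '[[-1,0,0,-0.01,0,0,0],[-1,0,0,-0.02,0,0,0],[-1,0,0,-0.035,0,0,0],[-1,0,0,-0.04,0,0,0],[-1,0,0,-0.035,0,0,0],[-1,0,0,-0.01,0,0,0],[-1,0,0,0,0,0,0]]'; python3 shot.py wrist w4; python3 - <<'E'
from h import *
plan([.4842,.2331,.19],np.pi/2+.1)
d=dict(np.load("w4.npz"));W=cloud(d);g=d["frame"];cv2.imwrite("pics/w4c.png",g[150:480])
E
```

```text
time_s: 10.55
tcp_pos: [0.489, -0.2228, 0.3642]
tcp_rot: [3.139, 0.001, 1.464]
force: [-0.0, 0.1, -2.1]
gripper_width: 0.0238
finger_force: 40.0
now g [ 0.4885 -0.2225  0.1986] rpy [-3.1409e+00 -3.0000e-04  1.4639e+00] turn [ -0.04  -0.02 -11.85] shift mm [453.8  41.1   8.6] t 10.6 w 0.0237 F [ 0.5  0.3 -2.2] ff 40.0
```

View pics/w4c.png

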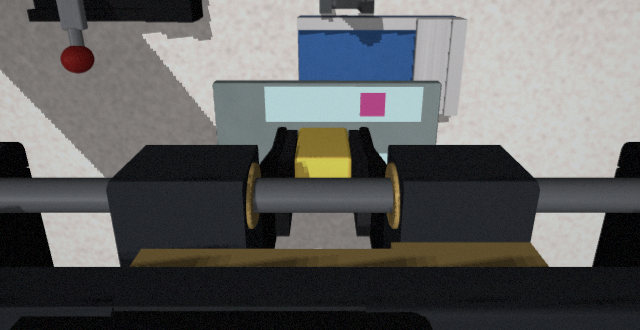

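The carrier hangs level, grip centred between the pads, clear of the press. I'll measure its offset in the hand from the plate edge.

```bash
python3 - <<'E'
from h import *
d=dict(np.load("w4.npz"));W=cloud(d);v,u=np.indices(W.shape[:2])
m=(u>205)&(u<450)&(v>220)&(v<300)&(W[...,2]>.12)&~((u>255)&(u<400)&(v>270))
P=W[m];z=np.median(P[:,2]);P=P[abs(P[:,2]-z)<.01];print("z",z,len(P))
psi=1.4639-np.pi/2;g=np.array([.4886,-.2226])
L=(P[:,:2]-g)@np.array([[np.cos(psi),-np.sin(psi)],[np.sin(psi),np.cos(psi)]])
print("local x range",np.percentile(L[:,0],[.2,99.8]),"y max",np.percentile(L[:,1],[99,99.8]))
# tilt
A=np.c_[L,np.ones(len(L))];print("plane",np.linalg.lstsq(A,P[:,2],rcond=None)[0])
e=[np.percentile(L[(L[:,0]>a)&(L[:,0]<a+.02),1],99.5) for a in(-.05,-.02,.01,.03)];print("edge y",e)
c=loc([.4842,.2331],.1,-.002,0);print(c);plan([*c,.19],np.pi/2+.1)
E
```

```text
z 0.17008864468938734 10820
local x range [-0.05069074  0.05855878] y max [0.02778606 0.02792957]
plane [ 0.00205646 -0.01177896  0.17014277]
edge y [np.float64(0.027827346062100976), np.float64(0.027851718819277047), np.float64(0.02787154292230805), np.float64(0.027870325556047088)]
[0.48220999 0.23290033]
now g [ 0.4885 -0.2225  0.1986] rpy [-3.1409e+00 -3.0000e-04  1.4639e+00] turn [ -0.04  -0.02 -11.85] shift mm [453.8  39.1   8.6] t 10.6 w 0.0237 F [ 0.5  0.3 -2.2] ff 40.0
```

```bash
python3 -m crank '[[-1,0,0,-0.025,0,0,-5.9],[-1,0,0,-0.025,0,0,-5.95],[-1,0.02,0.0017,0,0,0,0],[-1,0.035,0.003,0,0,0,0],[-1,0.045,0.0039,0,0,0,0],[-1,0.045,0.0039,0,0,0,0],[-1,0.045,0.0039,0,0,0,0],[-1,0.045,0.0039,0,0,0,0],[-1,0.045,0.0039,0,0,0,0],[-1,0.045,0.0039,0,0,0,0],[-1,0.045,0.0039,0,0,0,0],[-1,0.045,0.0039,0,0,0,0],[-1,0.035,0.003,0,0,0,0],[-1,0.004,0.0002,0,0,0,0],[-1,0,0,0,0,0,0],[-1,0,0,0,0,0,0]]'; python3 - <<'E'
from h import *
c=loc([.4842,.2331],.1,-.002,0);plan([*c,.1],np.pi/2+.1)
E
```

```text
time_s: 12.2
tcp_pos: [0.4826, 0.2318, 0.4113]
tcp_rot: [-3.138, 0.001, 1.67]
force: [-0.1, -0.4, -1.4]
gripper_width: 0.0238
finger_force: 40.0
now g [0.482  0.2315 0.2473] rpy [-3.1380e+00  1.2000e-03  1.6703e+00] turn [-0.21  0.07 -0.03] shift mm [  1.1  -0.3 147.3] t 12.2 w 0.0238 F [-0.1 -0.4 -1.4] ff 40.0
```

Lower to z≈0.07 and refine.

```bash
python3 -m crank '[[-1,0.001,0,0.04,0,0,0],[-1,0,0,0.045,0,0,0],[-1,0,0,0.045,0,0,0],[-1,0,0,0.035,0,0,0],[-1,0,0,0.012,0,0,0],[-1,0,0,0,0,0,0],[-1,0,0,0,0,0,0],[-1,0,0,0,0,0,0]]'; python3 shot.py wrist w5; python3 - <<'E'
from h import *
c=loc([.4842,.2331],.1,-.002,0);plan([*c,.051],np.pi/2+.1)
E
```

```text
time_s: 13.0
tcp_pos: [0.4837, 0.2336, 0.2377]
tcp_rot: [3.138, -0.001, 1.67]
force: [-0.2, -0.4, -1.4]
gripper_width: 0.0235
finger_force: 40.0
now g [0.4843 0.2339 0.0738] rpy [ 3.1376e+00 -5.0000e-04  1.6706e+00] turn [ 0.23 -0.03 -0.01] shift mm [-0.7 -1.5 22.8] t 13.1 w 0.0237 F [-0.9  0.3 -0.8] ff 40.0
```

View pics/w5.png

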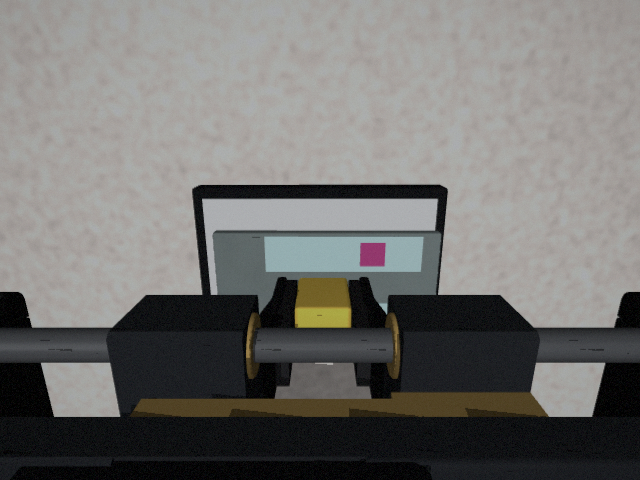

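The carrier (214–441, v 232) is above the pad (194–447, v 187). I'll compare the two in one image so the calibration bias cancels.

```bash
python3 - <<'E'
from h import *
d=dict(np.load("w5.npz"));g=cv2.cvtColor(d["frame"],cv2.COLOR_BGR2GRAY)
a,b=ray(d,193.5,186,.014),ray(d,447,185.5,.014)
p,q=ray(d,213.5,232,.0435),ray(d,441.5,232,.0435)
e=(b-a)[:2];f=(q-p)[:2];print("len",np.hypot(*e),np.hypot(*f),"yaw",np.arctan2(e[1],e[0]),np.arctan2(f[1],f[0]))
th=np.arctan2(e[1],e[0]);M=np.array([[np.cos(th),np.sin(th)],[-np.sin(th),np.cos(th)]])
padc=(a+b)[:2]/2-M[1]*.045;cc=(p+q)[:2]/2-M[1]*.028
print(padc,cc,"carrier - pad (pad axes)",M@(cc-padc))
E
```

```text
len 0.1362041174460911 0.10857121747349824 yaw 0.1025287790734001 0.10017779071788113
[0.48446388 0.23451245] [0.48796607 0.23447495] carrier - pad (pad axes) [ 0.00347996 -0.00039575]
```

```bash
python3 -m crank '[[-1,-0.0003,-0.0023,0,0,0,0],[-1,0,0,0.01,0,0,0],[-1,0,0,0.008,0,0,0],[-1,0,0,0.004,0,0,0],[-1,0,0,0.002,0,0,0],[-1,0,0,0,0,0,0],[-1,0,0,0,0,0,0]]'; python3 - <<'E'
from h import *
c=loc([.4842,.2331],.1,-.002,0);plan([*c,.051],np.pi/2+.1)
E
```

```text
time_s: 13.75
tcp_pos: [0.48, 0.2331, 0.2142]
tcp_rot: [-3.141, 0.0, 1.671]
force: [-4.7, -2.0, 23.0]
gripper_width: 0.0237
finger_force: 40.0
now g [0.4799 0.2331 0.0502] rpy [-3.1410e+00  3.0000e-04  1.6713e+00] turn [-0.03  0.01  0.03] shift mm [-0.5  2.1 -0.8] t 13.8 w 0.0237 F [-4.7 -2.  23. ] ff 40.0
```

```bash
python3 -m crank '[[-1,-0.0003,0.001,-0.0011,0,0,0],[-1,0,0,0,0,0,0],[-0.1,0,0,0,0,0,0],[-0.1,0,0,0,0,0,0],[-0.1,0,0,0,0,0,0],[-0.1,0,0,-0.02,0,0,0],[0.3,0,0,-0.045,0,0,0],[0.3,0,0,-0.045,0,0,0],[0.3,0,0,-0.045,0,0,0],[0.3,-0.03,0,-0.03,0,0,0],[0.3,-0.03,0,0,0,0,0],[0.3,0,0,0,0,0,0],[0.3,0,0,0,0,0,0]]'; python3 shot.py wrist w6; python3 - <<'E'
from h import *
d=dict(np.load("w6.npz"));W=cloud(d);v,u=np.indices(W.shape[:2])
g=np.array([.4842,.2331]);psi=.1
R=np.array([[np.cos(psi),-np.sin(psi)],[np.sin(psi),np.cos(psi)]])
L=(W[...,:2]-g)@R;z=W[...,2]
b=(abs(L[...,0])<.1)&(abs(L[...,1])<.07)
P=W[b&(z>.008)&(z<.06)];print("pad",box(P))
P=W[b&(z>.0172)&(z<.024)];print("carrier",box(P),len(P))
plan([.656,-.0805,.2],np.pi/2)
E
```

```text
time_s: 15.05
tcp_pos: [0.4876, 0.1728, 0.3976]
tcp_rot: [-3.141, -0.0, 1.669]
force: [0.4, 0.3, -0.1]
gripper_width: 0.0565
finger_force: 0.0
pad ((483.75299072265625, 233.2791290283203), (140.26942443847656, 90.27987670898438), 5.754368305206299)
carrier ((482.58050537109375, 233.13107299804688), (110.2920913696289, 55.366905212402344), 5.708444595336914) 7088
now g [0.4872 0.1733 0.2333] rpy [-3.1401e+00 -4.0000e-04  1.6700e+00] turn [-0.09 -0.02  5.68] shift mm [-253.8  168.6   33.3] t 15.1 w 0.0562 F [-0.3 -0.3 -0.2] ff 0.0
```

View pics/w6.png

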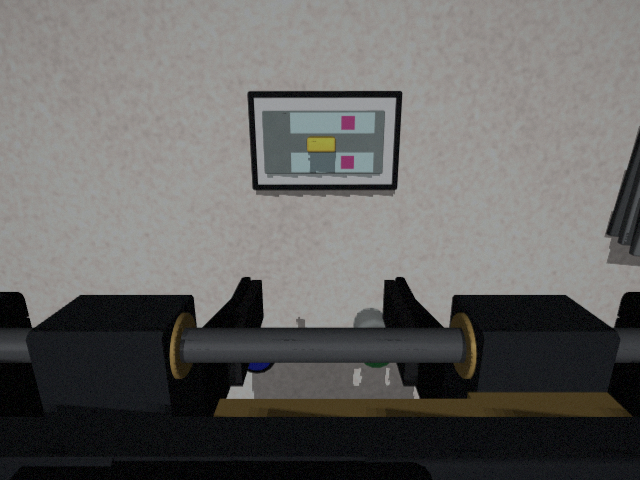

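The carrier sits centred on the pad (about 1 mm off) and lengthwise along it. Next is the bottle.

```bash
python3 -m crank '[[0.3,0,0,0,0,0,5.68],[0.3,-0.042,0.0235,0,0,0,0],[0.3,-0.042,0.0235,0,0,0,0],[0.3,-0.042,0.0235,0,0,0,0],[0.3,-0.042,0.0235,0,0,0,0],[0.3,-0.042,0.0235,0,0,0,0],[0.3,-0.042,0.0235,0,0,0,0],[0.3,-0.042,0.0235,0,0,0,0],[0.3,0,0,0,0,0,0],[0.3,0,0,0,0,0,0]]'; python3 shot.py wrist w7; python3 - <<'E'
from h import *
d=dict(np.load("w7.npz"));W=cloud(d);z=W[...,2]
for n,c,z0,z1 in(("oil",(.656,-.0805),.056,.068),("obj",(.664,.0385),.042,.055),("pink",(.578,-.072),.055,.068),("jar",(.5525,.044),.053,.066)):
    m=(np.hypot(W[...,0]-c[0],W[...,1]-c[1])<.025)&(z>z0)&(z<z1);P=W[m]
    if len(P)>20: print(n,len(P),((P.min(0)+P.max(0))/2).round(4),(P.max(0)-P.min(0)).round(4))
plan([.656,-.0805,.03],np.pi/2)
E
```

```text
time_s: 16.1
tcp_pos: [0.6526, -0.1208, 0.396]
tcp_rot: [-3.139, -0.002, 1.571]
force: [0.2, -0.1, -0.4]
gripper_width: 0.0567
finger_force: 0.0
oil 603 [ 0.6563 -0.0792  0.0601] [0.0214 0.0218 0.0075]
obj 415 [0.6637 0.0391 0.0463] [0.0157 0.0168 0.0085]
pink 646 [ 0.5792 -0.0715  0.0601] [0.0223 0.0226 0.01  ]
jar 1032 [0.5529 0.0366 0.058 ] [0.0345 0.0181 0.0097]
now g [ 0.6516 -0.1193  0.2323] rpy [-3.1384e+00 -1.9000e-03  1.5720e+00] turn [-0.18 -0.11  0.07] shift mm [ 39.1   3.9 202.3] t 16.1 w 0.0565 F [-0.8  0.8 -1.1] ff 0.0
```

```bash
python3 -m crank '[[0.3,0.0396,0.004,0,0,0,0],[0.3,0,0,0.045,0,0,0],[0.3,0,0,0.045,0,0,0],[0.3,0,0,0.045,0,0,0],[0.3,0,0,0.04,0,0,0],[0.3,0,0,0.02,0,0,0],[0.3,0,0,0.009,0,0,0],[0.3,0,0,0,0,0,0],[-1,0,0,0,0,0,0],[-1,0,0,0,0,0,0],[-1,0,0,0,0,0,0],[-1,0,0,0,0,0,0],[-1,0,0,0,0,0,0]]' 20; python3 - <<'E'
from h import *
plan([.656,-.0800,.028],np.pi/2)
E
```

```text
time_s: 17.45
tcp_pos: [0.6565, -0.0812, 0.195]
tcp_rot: [3.14, 0.0, 1.571]
force: [-0.5, 1.3, 3.7]
gripper_width: 0.0294
finger_force: 20.0
now g [ 0.6567 -0.0813  0.031 ] rpy [3.1403e+00 3.0000e-04 1.5713e+00] turn [0.07 0.02 0.03] shift mm [ 1.2 -0.5  3. ] t 17.4 w 0.0294 F [-0.5  1.3  3.7] ff 20.0
```

```bash
python3 -m crank '[[-1,0,0,-0.01,0,0,0],[-1,0,0,-0.03,0,0,0],[-1,0,0,-0.045,0,0,0],[-1,0,0,-0.045,0,0,0],[-1,0,0,0,0,0,0]]'; python3 - <<'E'
from h import *
c=loc([.4840,.2332],.1,0,.139);print(c,loc([.4840,.2332],.1,0,.085),loc([.4840,.2332],.1,.122,0));plan([*c,.160],np.pi/2+.1)
E
```

```text
time_s: 17.95
tcp_pos: [0.6585, -0.0816, 0.332]
tcp_rot: [3.127, 0.004, 1.572]
force: [1.2, -1.0, -0.4]
gripper_width: 0.0291
finger_force: 20.0
[0.47012316 0.37150558] [0.47551416 0.31777535] [0.60539051 0.24537968]
now g [ 0.6609 -0.0823  0.168 ] rpy [3.127  0.0043 1.5715] turn [ 0.83  0.29 -5.69] shift mm [ 469.7 -142.2    8. ] t 17.9 w 0.0291 F [ 1.2 -1.  -0.4] ff 20.0
```

```bash
python3 -m crank '[[-1,0,0,0,0,0,-5.69],[-1,0.0427,-0.0129,0,0,0,0],[-1,0.0427,-0.0129,0,0,0,0],[-1,0.0427,-0.0129,0,0,0,0],[-1,0.0427,-0.0129,0,0,0,0],[-1,0.0427,-0.0129,0,0,0,0],[-1,0.0427,-0.0129,0,0,0,0],[-1,0.0427,-0.0129,0,0,0,0],[-1,0.0427,-0.0129,0,0,0,0],[-1,0.0427,-0.0129,0,0,0,0],[-1,0.0427,-0.0129,0,0,0,0],[-1,0.0427,-0.0129,0,0,0,0],[-1,0,0,0.04,0,0,0],[-1,0,0,0.03,0,0,0],[-1,0,0,0.03,0,0,0],[-1,0,0,0.01,0,0,0],[-1,0,0,0,0,0,0],[-1,0,0,0,0,0,0],[-1,0,0,0,0,0,0]]'; python3 - <<'E'
from h import *
c=loc([.4840,.2332],.1,0,.139);plan([*c,.031],np.pi/2+.1)
E
```

```text
time_s: 19.85
tcp_pos: [0.4689, 0.3724, 0.2156]
tcp_rot: [3.139, -0.001, 1.671]
force: [0.5, -0.3, -0.3]
gripper_width: 0.0295
finger_force: 20.0
now g [0.4694 0.3726 0.0516] rpy [ 3.1386e+00 -1.2000e-03  1.6706e+00] turn [ 0.17 -0.07 -0.01] shift mm [-1.   1.1 20.6] t 19.9 w 0.0295 F [ 0.5 -0.3 -0.3] ff 20.0
```

```bash
python3 -m crank '[[-1,-0.001,0.001,0.012,0,0,0],[-1,0,0,0.006,0,0,0],[-1,0,0,0.0015,0,0,0],[-1,0,0,0,0,0,0]]'; python3 - <<'E'
from h import *
c=loc([.4840,.2332],.1,0,.139);plan([*c,.031],np.pi/2+.1)
E
```

```text
time_s: 20.25
tcp_pos: [0.4693, 0.3711, 0.1949]
tcp_rot: [3.141, 0.0, 1.671]
force: [-0.3, -2.4, 5.0]
gripper_width: 0.0292
finger_force: 20.0
now g [0.4694 0.3711 0.0309] rpy [3.1415e+00 2.0000e-04 1.6709e+00] turn [0.01 0.01 0.01] shift mm [ 0.3  0.8 -0.1] t 20.2 w 0.0292 F [-0.3 -2.4  5. ] ff 20.0
```

Touching down (5 N). Release, rise, and back right for a look.

```bash
python3 -m crank '[[0.1,0,0,0,0,0,0],[0.1,0,0,0,0,0,0],[0.1,0,0,0,0,0,0],[0.1,0,0,0,0,0,0],[0.1,0,0,-0.03,0,0,0],[0.1,0,0,-0.045,0,0,0],[0.1,0,0,-0.045,0,0,0],[0.1,0,0,-0.045,0,0,0],[0.1,-0.045,0,-0.02,0,0,0],[0.1,-0.045,0,0,0,0,0],[0.1,-0.03,0,0,0,0,0],[0.1,0,0,0,0,0,0]]'; python3 shot.py wrist w8; python3 - <<'E'
from h import *
d=dict(np.load("w8.npz"));W=cloud(d);z=W[...,2]
g=np.array([.4840,.2332]);psi=.1003;R=np.array([[np.cos(psi),-np.sin(psi)],[np.sin(psi),np.cos(psi)]])
L=(W[...,:2]-g)@R
for z0,z1 in((.055,.07),(.01,.045)):
    m=(np.hypot(L[...,0],L[...,1]-.14)<.035)&(z>z0)&(z<z1);P=L[m];print(len(P),(P.min(0)+P.max(0))/2,P.max(0)-P.min(0))
m=(abs(L[...,0])<.1)&(abs(L[...,1])<.07)&(z>.008)&(z<.06);print("pad",box(W[m]))
plan([.6637,.0388,.2],np.pi/2)
E
```

```text
time_s: 21.45
tcp_pos: [0.4813, 0.2489, 0.3797]
tcp_rot: [-3.141, 0.001, 1.667]
force: [-0.4, 0.5, -0.6]
gripper_width: 0.0483
finger_force: 0.0
873 [-0.00045679  0.14007704] [0.02161002 0.02201289]
436 [-1.36327752e-04  1.38090090e-01] [0.02858801 0.02543079]
pad ((483.86431884765625, 233.78958129882812), (140.17303466796875, 89.782958984375), 5.700150489807129)
now g [0.4813 0.2504 0.2156] rpy [-3.1413e+00 -1.0000e-04  1.6676e+00] turn [-0.02 -0.01  5.55] shift mm [-211.6  182.3   15.6] t 21.5 w 0.048 F [-0.3  0.1 -0.3] ff 0.0
```

```bash
python3 -m crank '[[0.1,0,0,0,0,0,5.55],[0.1,-0.0353,0.0304,0,0,0,0],[0.1,-0.0353,0.0304,0,0,0,0],[0.1,-0.0353,0.0304,0,0,0,0],[0.1,-0.0353,0.0304,0,0,0,0],[0.1,-0.0353,0.0304,0,0,0,0],[0.1,-0.0353,0.0304,0,0,0,0],[0.1,0,0,0.045,0,0,0],[0.1,0,0,0.045,0,0,0],[0.1,0,0,0.035,0,0,0],[0.1,0,0,0.01,0,0,0],[0.1,0,0,0,0,0,0],[0.1,0,0,0,0,0,0]]'; python3 - <<'E'
from h import *
plan([.6637,.0388,.025],np.pi/2)
E
```

```text
time_s: 22.8
tcp_pos: [0.6653, 0.0413, 0.2459]
tcp_rot: [3.139, 0.0, 1.575]
force: [0.6, 0.2, 0.2]
gripper_width: 0.0479
finger_force: 0.0
now g [0.6658 0.0413 0.0819] rpy [3.1386e+00 2.0000e-04 1.5749e+00] turn [0.17 0.01 0.24] shift mm [-2.5 -1.6 56.9] t 22.8 w 0.0479 F [0.6 0.2 0.2] ff 0.0
```

```bash
python3 -m crank '[[0.1,-0.002,-0.0016,0,0,0,0.2],[0.1,0,0,0.03,0,0,0],[0.1,0,0,0.02,0,0,0],[0.1,0,0,0.006,0,0,0],[0.1,0,0,0,0,0,0],[-1,0,0,0,0,0,0],[-1,0,0,0,0,0,0],[-1,0,0,0,0,0,0],[-1,0,0,0,0,0,0],[-1,0,0,0,0,0,0]]' 25; python3 - <<'E'
from h import *
plan([.6637,.0388,.025],np.pi/2)
E
python3 -m crank '[[-1,0,0,-0.01,0,0,0],[-1,0,0,-0.03,0,0,0],[-1,0,0,-0.045,0,0,0],[-1,0,0,-0.045,0,0,0],[-1,0,0,0,0,0,0],[-1,0,0,0,0,0,0]]'; python3 - <<'E'
from h import *
plan([*loc([.4840,.2332],.1,0,.085),.15],np.pi/2+.1)
E
```

```text
time_s: 23.8
tcp_pos: [0.6631, 0.0386, 0.1895]
tcp_rot: [3.14, 0.0, 1.571]
force: [-0.6, 0.5, 4.4]
gripper_width: 0.0275
finger_force: 25.0
now g [0.6633 0.0386 0.0255] rpy [3.1401e+00 2.0000e-04 1.5706e+00] turn [ 0.08  0.01 -0.01] shift mm [0.2 0.6 0.5] t 23.8 w 0.0275 F [-0.6  0.5  4.4] ff 25.0
time_s: 24.4
tcp_pos: [0.6627, 0.0387, 0.32]
tcp_rot: [3.139, 0.0, 1.571]
force: [0.2, -0.0, -1.5]
gripper_width: 0.0273
finger_force: 25.0
now g [0.6631 0.0386 0.156 ] rpy [3.1391e+00 3.0000e-04 1.5706e+00] turn [ 0.14  0.02 -5.74] shift mm [ 296.4 -158.4    6. ] t 24.4 w 0.0273 F [ 0.2 -0.  -1.5] ff 25.0
```

```bash
python3 -m crank '[[-1,0,0,0,0,0,-5.74],[-1,0.0423,-0.0226,0,0,0,0],[-1,0.0423,-0.0226,0,0,0,0],[-1,0.0423,-0.0226,0,0,0,0],[-1,0.0423,-0.0226,0,0,0,0],[-1,0.0423,-0.0226,0,0,0,0],[-1,0.0423,-0.0226,0,0,0,0],[-1,0.0423,-0.0226,0,0,0,0],[-1,0,0,0,0,0,0],[-1,0,0,0.04,0,0,0],[-1,0,0,0.04,0,0,0],[-1,0,0,0.02,0,0,0],[-1,0,0,0,0,0,0],[-1,0,0,0,0,0,0],[-1,0,0,0,0,0,0]]'; python3 - <<'E'
from h import *
plan([*loc([.4840,.2332],.1,0,.085),.0255],np.pi/2+.1)
E
```

```text
time_s: 25.9
tcp_pos: [0.4763, 0.3174, 0.2191]
tcp_rot: [3.14, -0.0, 1.67]
force: [0.2, -0.2, -1.4]
gripper_width: 0.0271
finger_force: 25.0
now g [0.4765 0.3175 0.0551] rpy [ 3.1403e+00 -4.0000e-04  1.6704e+00] turn [ 0.08 -0.02 -0.03] shift mm [ 0.5 -0.8 29.6] t 25.9 w 0.0271 F [ 0.2 -0.2 -1.4] ff 25.0
```

```bash
python3 -m crank '[[-1,0.0005,-0.0008,0.015,0,0,0],[-1,0,0,0.01,0,0,0],[-1,0,0,0.0035,0,0,0],[-1,0,0,0.0005,0,0,0],[-1,0,0,0,0,0,0]]'; python3 - <<'E'
from h import *
plan([*loc([.4840,.2332],.1,0,.085),.0255],np.pi/2+.1)
E
```

```text
time_s: 26.4
tcp_pos: [0.4751, 0.318, 0.1899]
tcp_rot: [3.141, -0.0, 1.671]
force: [0.0, 0.0, -1.1]
gripper_width: 0.0271
finger_force: 25.0
now g [0.4752 0.318  0.0259] rpy [ 3.1409e+00 -2.0000e-04  1.6706e+00] turn [ 0.04 -0.01 -0.01] shift mm [-0.2  0.4  0.4] t 26.4 w 0.0271 F [ 0.   0.  -1.1] ff 25.0
```

```bash
python3 -m crank '[[-1,0,0,0.001,0,0,0],[-1,0,0,0,0,0,0]]';  python3 -m crank '[[0.1,0,0,0,0,0,0],[0.1,0,0,0,0,0,0],[0.1,0,0,0,0,0,0],[0.1,0,0,0,0,0,0],[0.1,0,0,-0.03,0,0,0],[0.1,0,0,-0.045,0,0,0],[0.5,0,0,-0.045,0,0,0],[0.5,0,0,-0.045,0,0,0],[0.5,-0.045,0,-0.02,0,0,0],[0.5,-0.04,0,0,0,0,0],[0.5,0,0,0,0,0,0],[0.5,0,0,0,0,0,0]]'; python3 shot.py wrist w9; python3 - <<'E'
from h import *
d=dict(np.load("w9.npz"));W=cloud(d);z=W[...,2]
g=np.array([.4840,.2332]);psi=.1003;R=np.array([[np.cos(psi),-np.sin(psi)],[np.sin(psi),np.cos(psi)]])
L=(W[...,:2]-g)@R
for y,z0,z1 in((.14,.055,.07),(.085,.042,.055)):
    m=(np.hypot(L[...,0],L[...,1]-y)<.035)&(z>z0)&(z<z1);P=L[m];print(len(P),(P.min(0)+P.max(0))/2,P.max(0)-P.min(0))
plan([.4318,-.002,.1],np.pi/2)
E
```

```text
time_s: 26.6
tcp_pos: [0.4752, 0.318, 0.1895]
tcp_rot: [3.14, -0.0, 1.671]
force: [-0.0, -0.2, 5.1]
gripper_width: 0.027
finger_force: 25.0
time_s: 27.8
tcp_pos: [0.4834, 0.2326, 0.3735]
tcp_rot: [-3.141, -0.0, 1.668]
force: [0.3, 0.2, 0.0]
gripper_width: 0.0652
finger_force: 0.0
979 [-0.00036257  0.14014191] [0.02164658 0.02236832]
369 [0.00020704 0.08633709] [0.01632759 0.0177126 ]
now g [0.4832 0.2334 0.2092] rpy [-3.1410e+00 -4.0000e-04  1.6698e+00] turn [-0.04 -0.02  5.67] shift mm [-235.4  -51.5  109.2] t 27.9 w 0.0654 F [ 0.2  0.7 -0.1] ff 0.0
```

```bash
python3 -m crank '[[0.5,0,0,0,0,0,5.67],[0.5,-0.0471,-0.0103,0,0,0,0],[0.5,-0.0471,-0.0103,0,0,0,0],[0.5,-0.0471,-0.0103,0,0,0,0],[0.5,-0.0471,-0.0103,0,0,0,0],[0.5,-0.0471,-0.0103,0,0,0,0],[0.5,0,0,0.045,0,0,0],[0.5,0,0,0.045,0,0,0],[0.5,0,0,0.045,0,0,0],[0.5,0,0,0,0,0,0],[0.5,0,0,0,0,0,0],[0.5,0,0,0,0,0,0]]'; python3 - <<'E'
from h import *
plan([.4318,-.0018,.022],np.pi/2)
E
```

```text
time_s: 29.05
tcp_pos: [0.433, -0.0018, 0.2403]
tcp_rot: [3.138, 0.001, 1.573]
force: [0.2, 0.2, 0.0]
gripper_width: 0.0651
finger_force: 0.0
now g [ 0.4336 -0.0019  0.0763] rpy [3.1376e+00 1.0000e-03 1.5730e+00] turn [0.23 0.06 0.13] shift mm [-0.  -1.2 54.3] t 29.1 w 0.0651 F [0.2 0.2 0. ] ff 0.0
```

```bash
python3 -m crank '[[0.5,0,-0.0012,0.03,0,0,0],[0.5,0,0,0.017,0,0,0],[0.5,0,0,0.006,0,0,0],[0.5,0,0,0,0,0,0],[-1,0,0,0,0,0,0],[-1,0,0,0,0,0,0],[-1,0,0,0,0,0,0],[-1,0,0,0,0,0,0],[-1,0,0,0,0,0,0]]' 25; python3 - <<'E'
from h import *
plan([.4318,-.0018,.022],np.pi/2)
E
python3 -m crank '[[-1,0,0,-0.01,0,0,0],[-1,0,0,-0.03,0,0,0],[-1,0,0,-0.045,0,0,0],[-1,0,0,-0.045,0,0,0],[-1,0,0,0,0,0,0],[-1,0,0,0,0,0,0]]'; python3 - <<'E'
from h import *
plan([*loc([.4840,.2332],.1,.122,0),.15],np.pi/2+.1)
E
```

```text
time_s: 29.95
tcp_pos: [0.431, -0.0022, 0.186]
tcp_rot: [3.141, 0.0, 1.572]
force: [0.1, 0.1, 5.8]
gripper_width: 0.0425
finger_force: 25.0
now g [ 0.4312 -0.0023  0.022 ] rpy [3.1406e+00 3.0000e-04 1.5718e+00] turn [0.05 0.01 0.06] shift mm [ 0.4  0.8 -0. ] t 29.9 w 0.0425 F [0.1 0.1 5.8] ff 25.0
time_s: 30.55
tcp_pos: [0.4307, -0.0021, 0.3166]
tcp_rot: [3.139, 0.001, 1.572]
force: [0.2, -0.3, -0.9]
gripper_width: 0.0421
finger_force: 25.0
now g [ 0.4312 -0.0023  0.1526] rpy [3.1387e+00 8.0000e-04 1.5719e+00] turn [ 0.16  0.06 -5.66] shift mm [228.8 198.5   2.6] t 30.6 w 0.0421 F [ 0.2 -0.3 -0.9] ff 25.0
```

```bash
python3 -m crank '[[-1,0,0,0,0,0,-5.66],[-1,0.0327,0.0284,0,0,0,0],[-1,0.0327,0.0284,0,0,0,0],[-1,0.0327,0.0284,0,0,0,0],[-1,0.0327,0.0284,0,0,0,0],[-1,0.0327,0.0284,0,0,0,0],[-1,0.0327,0.0284,0,0,0,0],[-1,0.0327,0.0284,0,0,0,0],[-1,0,0,0,0,0,0],[-1,0,0,0.04,0,0,0],[-1,0,0,0.04,0,0,0],[-1,0,0,0.02,0,0,0],[-1,0,0,0,0,0,0],[-1,0,0,0,0,0,0],[-1,0,0,0,0,0,0]]'; python3 - <<'E'
from h import *
plan([*loc([.4840,.2332],.1,.122,0),.022],np.pi/2+.1)
E
```

```text
time_s: 32.05
tcp_pos: [0.6064, 0.2451, 0.2163]
tcp_rot: [3.14, -0.0, 1.67]
force: [-0.2, 0.4, -0.6]
gripper_width: 0.042
finger_force: 25.0
now g [0.6066 0.2452 0.0523] rpy [ 3.1401e+00 -1.0000e-04  1.6702e+00] turn [ 0.08 -0.01 -0.03] shift mm [ 0.3 -0.9 30.3] t 32.0 w 0.042 F [-0.2  0.4 -0.6] ff 25.0
```

```bash
python3 -m crank '[[-1,0,-0.0009,0.015,0,0,0],[-1,0,0,0.01,0,0,0],[-1,0,0,0.0045,0,0,0],[-1,0,0,0.0007,0,0,0],[-1,0,0,0,0,0,0]]'; python3 - <<'E'
from h import *
plan([*loc([.4840,.2332],.1,.122,0),.022],np.pi/2+.1)
E
```

```text
time_s: 32.55
tcp_pos: [0.6045, 0.2452, 0.1859]
tcp_rot: [-3.139, 0.0, 1.671]
force: [-1.5, -1.4, 5.8]
gripper_width: 0.042
finger_force: 25.0
now g [0.6041 0.245  0.0219] rpy [-3.1394e+00  5.0000e-04  1.6709e+00] turn [-0.13  0.03  0.  ] shift mm [ 0.1  1.  -0.1] t 32.5 w 0.042 F [-1.5 -1.4  5.8] ff 25.0
```

```bash
python3 -m crank '[[0.2,0,0,0,0,0,0],[0.2,0,0,0,0,0,0],[0.2,0,0,0,0,0,0],[0.2,0,0,0,0,0,0],[0.2,0,0,-0.02,0,0,0],[0.2,0,0,-0.045,0,0,0],[0.2,0,0,-0.045,0,0,0],[0.2,0,0,-0.045,0,0,0],[0.2,-0.045,-0.01,-0.045,0,0,0],[0.2,-0.045,-0.01,-0.03,0,0,0],[0.2,-0.02,-0.01,0,0,0,0],[0.2,0,0,0,0,0,0],[0.2,0,0,0,0,0,0]]'; python3 shot.py wrist w10; python3 shot.py top t1; python3 - <<'E'
from h import *
g=np.array([.4840,.2332]);psi=.1003;R=np.array([[np.cos(psi),-np.sin(psi)],[np.sin(psi),np.cos(psi)]])
for f in("w10","t1"):
    d=dict(np.load(f+".npz"));W=cloud(d);z=W[...,2];L=(W[...,:2]-g)@R
    for n,c,z0,z1 in(("oil",(0,.14),.055,.07),("obj",(0,.085),.042,.055),("filt",(.122,0),.011,.03)):
        m=(np.hypot(L[...,0]-c[0],L[...,1]-c[1])<.03)&(z>z0)&(z<z1);P=L[m]
        if len(P)>20: print(f,n,len(P),(P.min(0)+P.max(0))/2,P.max(0)-P.min(0))
    P=W[(abs(L[...,0])<.09)&(abs(L[...,1])<.06)&(z>.008)&(z<.06)]
    Q=W[(abs(L[...,0])<.09)&(abs(L[...,1])<.06)&(z>.0172)&(z<.024)]
    if len(P)>50:print("pad",box(P),"carr",box(Q))
a=cv2.imread("pics/w10.png");b=cv2.imread("pics/t1.png");cv2.imwrite("pics/f.png",np.hstack([cv2.resize(a,(400,300)),cv2.resize(b,(400,300))]))
E
```

```text
time_s: 33.85
tcp_pos: [0.5878, 0.147, 0.4023]
tcp_rot: [-3.141, -0.001, 1.669]
force: [0.1, -0.3, 0.0]
gripper_width: 0.0523
finger_force: 0.0
w10 filt 1884 [0.12128132 0.00110664] [0.04369827 0.04215532]
pad ((483.86480712890625, 233.29974365234375), (139.85379028320312, 89.85128784179688), 5.6856184005737305) carr ((482.681640625, 232.864501953125), (110.05110168457031, 55.463951110839844), 5.761194705963135)
pad ((479.402099609375, 197.50045776367188), (122.36666107177734, 23.319114685058594), 5.6623616218566895) carr ((475.03802490234375, 197.22279357910156), (110.1716537475586, 19.90004539489746), 7.607296466827393)
```

View pics/f.png

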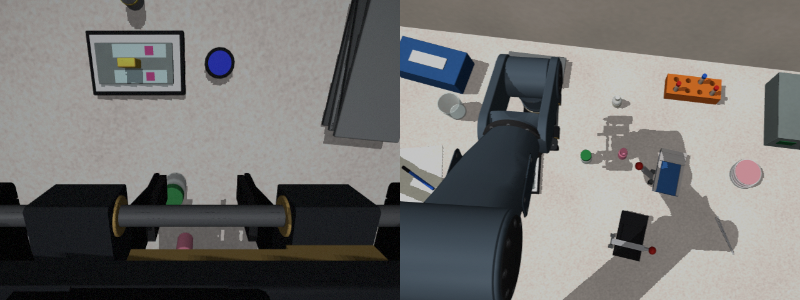

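The filter sits behind the pad with about 29 mm clear, glass up. The carrier is centred, the bar is open, and the jar and clear bottle are still standing where they were. Handing in.

```bash
python3 -c "
from plant import ctrl
print(ctrl.close_job())"
```

```text
the job is handed in; nothing more can be done
None
```

The job is done and handed in at about 34 s of the 122 s allowed: the bar is fully open, and the carrier lies lengthwise on the pad about 1 mm off centre. The bottle stands about 80 mm clear to the left with the objective within about 2 mm of halfway, the filter lies about 29 mm behind the pad with its glass up, and I saw no sign that the jar or the white-capped bottle moved.

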